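# Close the split casting mould and hold it shut

## Robot

A 6-joint arm with a two-finger parallel gripper is mounted at the origin on a cart in front of the work surface, level with it; the furniture and walls round the work are solid. World frame = base frame: x ahead of the robot, y to its left, z up, the work surface at z = 0. Lengths are in m, angles in degrees, forces in N, time in s.
With the tool pointing down it reaches from about 0.4 to 0.925 m from the base axis. Payload 12.5 kg.
Tool frame: the origin (TCP) lies where the fingers leave the gripper's body, on its centre line; the fingertips stand 78 mm ahead of it and the grasp point (between the pads) lies 59 mm ahead of it; z points along the fingers, y is the line along which they close (so a half turn about z gives the same grasp; the last joint's range is limited). The gripper opens to 95 mm and grips with 3 to 60 N. Pads are 20 mm wide; open, the fingers measure 119 mm over their backs; the gripper's body (75 mm by 180 mm) begins 59 mm behind the grasp point.
Start: joints at [-72.685, 28.126, 89.318, -0, 62.55, -6.05], TCP at [0.248, -0.574, 0.292] pointing down, gripper open.
Joint ranges: [-177.58, 177.58], [-47.91, 125.51], [2.72, 160], [-65.01, 245.01], [3.68, 167.84], [-153.87, 153.87]. Speed limits (degrees/s): [127.2, 127.2, 159.86, 180, 180, 180].

## Interface

Orientations are given as a 3x3 rotation matrix whose columns are the frame's x, y, z axes.
In Python, from rig import telemetry, imaging, workorder gives the robot as it stands.
- The arm moves only by the tool send_rows, never from a script. Its argument "deltas" is a list that holds one entry, the list of rows, each a list of 7 numbers: the shift along the tool's x, y, z in mm, then the turn, a rotation vector about the tool's x, y, z in rad, then the finger opening in mm, from 0 to 95.1. In form: [[[x, y, z, wx, wy, wz, grip], ...]]. A call has 1 to 8 rows; each row is the pose to reach, as a shift and turn from the pose commanded when the call began, along the tool's axes at that moment; what a row does not reach only later rows make up. A row lasts 1/8 s, in which the tool goes at most 62.5 mm and 10.7 degrees, less where a joint would pass 70% of its speed; a pose out of reach is approached as far as the arm can. A call with a gripper value outside its range is refused whole. The fingers move at their own pace and stop on an object; the grip force is fixed at half the most. Time passes only in rows, so rows that repeat a pose let the fingers close. It gives the time, the measured TCP pose, the force, the opening and the grip force at its end, in the units of the state.
- telemetry.get_state(): the state, without advancing time (a new reading comes with each control period).
- imaging.capture(name): name is "scene" or "top" or "wrist"; returns the picture (480x640x3 uint8, blue, green, red); there is no depth.
- imaging.camera_info(name): a dict with "K" (3x3 intrinsics, pixels), "pose" (4x4, takes a point from camera to world coordinates). Camera axes: x right, y down, z forward; pixel columns grow to the right and rows downward; lengths in m; the calibration is good to about 2 mm. A picture is of the moment at which its call begins: read the wrist's pose just before it. camera_info takes no time and is no camera call; for the wrist camera it gives the pose at the moment of the call.
- workorder.close_job(): hands the job in; it is judged then, once.
The state is a dict: "clock": time; "joint_positions": joint angles; "joint_vel": joint speeds; "joint_efforts": joint torques, N m; "ee_pos": TCP position; "ee_rot": TCP orientation; "force": force on the tool from outside, world axes, zero at the start; "moment": the same for the moment, N m; "gripper_width": finger opening in m; "grasp_force": force on a finger pad.
Only numpy, scipy, OpenCV 4.12 (cv2) and the standard library are available. Lean on these libraries where they do the work, as an engineer would, in place of code of your own. Each camera call takes 0.05 s, during which the arm holds its last target. There are 200 camera calls.

## Task

Get the split mould on the bench closed: lift the orange cover off the dowels of the lower half and set it down flat on the green mat, then take the blue upper half by its metal rib, fit it onto the two dowels and press it down against the springy brass pad until the two halves meet. Leave the jar, the beaker and the vial where they stand. Finish while still gripping the rib and pressing the mould fully shut: do not let go, it springs open again.

Things in the scene. Friction and masses are not known exactly. Their poses are not given: they have to be found in the camera images.
- mould_lower: Lower mould half, fixed. Origin: centre of its underside, on the board; x along its length, z up. Flange 140 x 100 x 12 mm, on it an aluminium block 110 x 70 mm, top (parting face) at z = 40 mm. Two steel dowels, 10 mm thick, at x = +-35 mm, y = 0, tips at z = 66 mm, top 7 mm tapered to 4 mm. Brass ejector pad 44 x 44 mm at the centre, top at z = 48 mm. At the start the cover sits on it.
- ejector (a joint): Spring ejector pad of the lower half; sinks when pressed: 0 = up (8 mm above the parting face), 0.008 m = flush, halves meeting. Its spring pushes up with 7 N at 0 and 11 N at 0.008: the upper half's weight (3.4 N) does not sink it, and it rises when released. The gripper must push down with about 8 N or more to close and hold the mould; 15 to 20 N is fine.
- mould_upper: Upper mould half, loose, 0.35 kg, right side up on the board. Origin: centre of its underside; x along its length, z up. Blue block 110 x 70 x 28 mm, two 11.5 mm through holes at x = +-35 mm, y = 0; fits either way round. Aluminium rib centred on top: 50 mm along x, 20 mm thick in y, z = 28 to 58 mm. Its origin is 48 mm above the lower half's on the unpressed pad, 40 mm when closed.
- cover: Orange plastic cover, loose, 0.12 kg, 110 x 70 x 15 mm: a plate on a 9 mm skirt, with 12.5 mm holes for the dowels at x = +-35 mm. Origin: centre of its underside (skirt's lower edge); x along its length, z up. Black grip block centred on top: 40 mm along x, 20 mm thick in y, z = 15 to 41 mm. At the start its origin is 40 mm above the lower half's.
- mat: Green mat for the cover, 160 x 120 x 3 mm, fixed on the board. Origin: centre of its underside, x along its length, z up; its top is 3 mm above that.
- beaker: Clear beaker, 77 x 71 x 96 mm, a bystander at the back. Origin: centre of its underside.
- jar: Jar with red lid, 73 x 72 x 117 mm, a bystander at the back. Origin: centre of its underside.
- vial: Small vial with red cap, 24 x 24 x 58 mm, a bystander at the back left. Origin: centre of its underside.
- board: White board fixed on the worktop, 280 x 820 x 18 mm, long side along y; mould halves, cover and mat all stand on it. Origin: centre of its underside, at world z = 0; its top is at world z = 18 mm.

How it is judged:
By the outcome, as a careful person would: the job done as asked, in the order asked, and still so for the second after the job is handed in, while the arm keeps its last pose, push and grip.
It also fails if it takes over 54 s, if anything falls off the work surface, if the arm or the gripper's body presses on something with over 40 N, if the wrist force passes 120 N, or if a joint passes its speed limit or range.

## Working session

There is one attempt and no reset: what is moved stays moved. The work goes in short steps, Python scripts to look and compute and a tool call to move; the robot and the scene stay as the last step left them, time stands still between calls to the robot, and variables do not carry over. Pictures are saved under pics/ and viewed, at most 10 in all, crops included, and the job is handed in when it is done.

Besides the shell and the picture viewer there is one more tool, called after "Request:" in YAML: its name, and indented under it one key for each argument. send_rows: Moves the arm, as the interface text tells. Its arguments: {"type":"object","properties":{"deltas":{"type":"array"}},"required":["deltas"]}

```bash
ls; mkdir -p pics; python3 - <<'E'
from rig import telemetry, imaging
import cv2,numpy as np
np.set_printoptions(precision=4,suppress=True)
for n in("scene","top"):
    cv2.imwrite(f"pics/{n}0.png",imaging.capture(n)); i=imaging.camera_info(n); print(n,i["K"],i["pose"])
s=telemetry.get_state();print(s["clock"],s["ee_pos"],s["ee_rot"],s["gripper_width"])
E
```

```text
pics
scene [[507.2084   0.     331.6893]
 [  0.     507.2084 230.4861]
 [  0.       0.       1.    ]] [[-0.8342 -0.2882  0.4702 -0.0224]
 [-0.5512  0.409  -0.7273  1.0112]
 [ 0.0173 -0.8658 -0.5     0.7361]
 [ 0.      0.      0.      1.    ]]
top [[440.9547   0.     313.9314]
 [  0.     440.9547 245.6155]
 [  0.       0.       1.    ]] [[-0.0273 -0.9936  0.1094  0.4873]
 [-0.9994  0.0247 -0.0243  0.0588]
 [ 0.0215 -0.11   -0.9937  0.9719]
 [ 0.      0.      0.      1.    ]]
0.1 [ 0.2479 -0.5736  0.2917] [[ 0.918   0.3966 -0.0003]
 [ 0.3966 -0.918   0.001 ]
 [ 0.0001 -0.001  -1.    ]] 0.09513036797860512
```

View pics/top0.png

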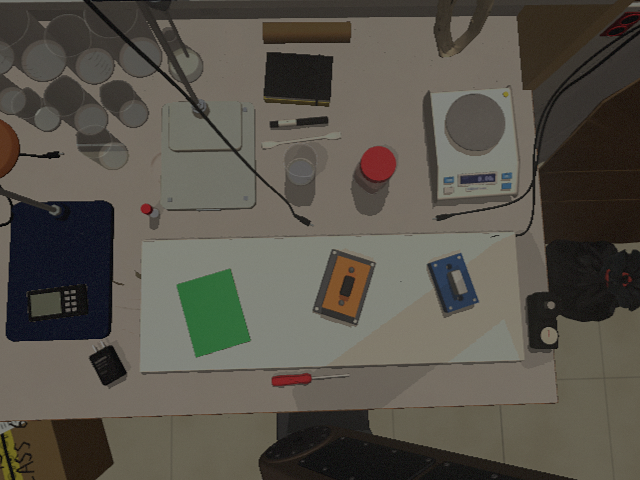

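View pics/scene0.png

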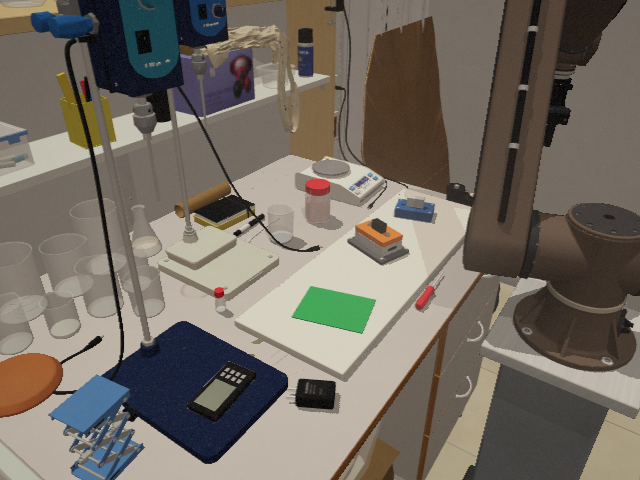

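The top view shows the green mat at (214,312), the orange cover on the lower half at (345,287) and the blue upper half at (453,283). The scene view agrees, and the bystanders are well behind the board.

```bash
cat > h.py <<'E'
from rig import telemetry, imaging
import cv2, numpy as np
np.set_printoptions(precision=4,suppress=True)
HSV=dict(green=((50,120,40),(75,255,255)),orange=((8,130,60),(22,255,255)),blue=((100,110,40),(125,255,255)))
def cast(px,z,info):
    K,T=info["K"],info["pose"]
    d=(T[:3,:3]@np.linalg.inv(K)@np.c_[px,np.ones(len(px))].T).T
    return T[:3,3]+d*((z-T[2,3])/d[:,2])[:,None]
def blob(img,lo,hi,roi=None):
    m=cv2.inRange(cv2.cvtColor(img,cv2.COLOR_BGR2HSV),lo,hi)
    if roi: k=np.zeros_like(m);x0,y0,x1,y1=roi;k[y0:y1,x0:x1]=255;m&=k
    cs,_=cv2.findContours(m,cv2.RETR_EXTERNAL,cv2.CHAIN_APPROX_NONE)
    return max(cs,key=cv2.contourArea).reshape(-1,2).astype(float)
def rect(px,z,info):
    """centre xy, long-axis yaw (deg), sides (mm) of the rectangle seen on plane z"""
    w=cast(px,z,info)[:,:2]
    (c,s,a)=cv2.minAreaRect((w*1000).astype(np.float32))
    if s[0]<s[1]: a+=90; s=s[::-1]
    return np.array(c), (a+90)%180-90, np.array(s)
def local(p,deg=None):
    """tool-frame shift in mm from the present TCP to world point p (m)"""
    s=telemetry.get_state(); R=np.array(s["ee_rot"])
    print("tool yaw of x",np.degrees(np.arctan2(R[1,0],R[0,0])),"shift mm",R.T@(np.array(p)-s["ee_pos"])*1000)
E
python3 - <<'E'
from h import *
i=imaging.camera_info("top"); im=cv2.imread("pics/top0.png")
for n,z,r in(("green",.021,(140,230,300,370)),("orange",.073,(300,230,400,340)),("blue",.046,(410,240,500,330))):
    print(n,*rect(blob(im,*HSV[n],r),z,i))
E
```

```text
green [455.4896 253.9964] 15.271807670593262 [157.8188 117.0652]
orange [502.4663 -25.8924] -19.3109130859375 [109.8219  70.4661]
blue [ 504.5307 -257.0844] 16.680179595947266 [107.7906  68.4473]
```

Request:
send_rows:
  deltas:
    - [[30,-27,0,0,0,0.08,95],[75,-67,0,0,0,0.18,95],[120,-107,0,0,0,0.28,95],[165,-147,0,0,0,0.38,95],[210,-187,0,0,0,0.48,95],[255,-228,0,0,0,0.58,95],[300,-268,0,0,0,0.68,95],[345,-308,0,0,0,0.745,95]]

```text
clock: 1.1
ee_pos: [0.4429, -0.1523, 0.2922]
ee_rot: [[0.943, -0.333, 0.0], [-0.333, -0.943, -0.0], [0.0, 0.0, -1.0]]
force: [0.3, -0.3, 0.1]
gripper_width: 0.0949
grasp_force: 0.0
```

```bash
python3 - <<'E'
from h import *
s=telemetry.get_state();print(s["ee_pos"],s["joint_positions"]);local([.502,-.026,.30])
i=imaging.camera_info("wrist");print(i["K"],i["pose"])
E
```

```text
[ 0.4429 -0.1523  0.2922] [-27.0657  15.4194 110.4747  -0.0051  54.0987  82.418 ]
tool yaw of x -19.48078165176663 shift mm [  13.5672 -138.8006   -7.7786]
[[355.5387   0.     325.7347]
 [  0.     355.5387 230.923 ]
 [  0.       0.       1.    ]] [[-0.3328 -0.9163 -0.2227  0.5063]
 [-0.943   0.3234  0.0785 -0.1741]
 [ 0.      0.2361 -0.9717  0.3846]
 [ 0.      0.      0.      1.    ]]
```

Request:
send_rows:
  deltas:
    - [[5,-45,0,0,0,0,95],[9,-90,0,0,0,0,95],[12,-125,0,0,0,0,95],[13.5,-139,0,0,0,0,95],[13.5,-139,0,0,0,0,95],[13.5,-139,0,0,0,0,95]]

```text
clock: 1.85
ee_pos: [0.5008, -0.0283, 0.2921]
ee_rot: [[0.943, -0.332, -0.0], [-0.332, -0.943, -0.0], [-0.0, 0.0, -1.0]]
force: [-0.8, -1.2, -0.7]
gripper_width: 0.0946
grasp_force: 0.0
```

```bash
python3 - <<'E'
from h import *
i=imaging.camera_info("wrist"); im=imaging.capture("wrist"); cv2.imwrite("pics/w1.png",im)
px=blob(im,*HSV["orange"]);print(px.min(0),px.max(0))
c,a,s=rect(px,.073,i);print(c,a,s)
local([c[0]/1e3,c[1]/1e3,.154])
E
```

```text
[282. 155.] [363. 277.]
[504.3448 -26.5326] -19.273666381835938 [111.1246  70.8236]
tool yaw of x -19.383296548411174 shift mm [  2.6996  -2.9573 138.1882]
```

View pics/w1.png

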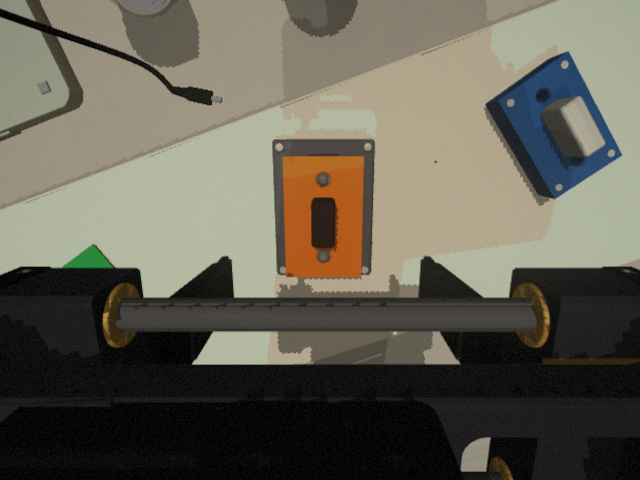

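The wrist view shows the cover centred at about (323,217), with dowel tips at (323,179) and (323,256). The fingers straddle it cleanly, so I'm descending.

Request:
send_rows:
  deltas:
    - [[2.5,-2.8,40,0,0,0,95],[2.5,-2.8,90,0,0,0,95],[2.5,-2.8,120,0,0,0,70],[2.5,-2.8,132,0,0,0,55],[2.5,-2.8,136.5,0,0,0,40],[2.5,-2.8,136.5,0,0,0,35],[2.5,-2.8,136.5,0,0,0,30],[2.5,-2.8,136.5,0,0,0,30]]

```text
clock: 2.9
ee_pos: [0.5047, -0.0257, 0.1564]
ee_rot: [[0.944, -0.331, 0.001], [-0.331, -0.944, -0.0], [0.001, -0.0, -1.0]]
force: [0.2, 0.4, -0.3]
gripper_width: 0.0405
grasp_force: 0.0
```

Request:
send_rows:
  deltas:
    - [[0,0,0,0,0,0,10],[0,0,0,0,0,0,5],[0,0,0,0,0,0,5],[0,0,0,0,0,0,5],[0,0,0,0,0,0,5]]

```text
clock: 3.52
ee_pos: [0.5045, -0.0257, 0.1558]
ee_rot: [[0.944, -0.331, 0.0], [-0.331, -0.944, -0.0], [0.0, 0.0, -1.0]]
force: [-1.5, -0.8, 5.1]
gripper_width: 0.0199
grasp_force: 30.0
```

Request:
send_rows:
  deltas:
    - [[0,0,-8,0,0,0,5],[0,0,-25,0,0,0,5],[0,0,-50,0,0,0,5],[0,0,-70,0,0,0,5],[-10,-18,-80,0,0,-0.05,5],[-30,-54,-80,0,0,-0.15,5],[-55,-98,-80,0,0,-0.25,5],[-80,-143,-80,0,0,-0.35,5]]

```text
clock: 4.53
ee_pos: [0.4759, 0.1371, 0.2361]
ee_rot: [[1.0, 0.015, 0.0], [0.015, -1.0, 0.0], [0.0, -0.0, -1.0]]
force: [0.9, 0.3, -1.5]
gripper_width: 0.0196
grasp_force: 30.0
```

Request:
send_rows:
  deltas:
    - [[-24,-44,0,0,0,-0.1,5]]

```text
clock: 4.65
ee_pos: [0.4516, 0.1812, 0.2359]
ee_rot: [[0.993, 0.116, 0.001], [0.116, -0.993, 0.0], [0.001, -0.0, -1.0]]
force: [0.8, 1.1, -1.7]
gripper_width: 0.0199
grasp_force: 30.0
```

```bash
python3 - <<'E'
from h import *
s=telemetry.get_state();print(s["ee_pos"],s["clock"]);local([.4555,.254,.1193])
E
```

```text
[0.4516 0.1812 0.2359] 4.65
tool yaw of x 6.6505200512472795 shift mm [ 12.2691 -71.8653 116.6591]
```

Request:
send_rows:
  deltas:
    - [[6,-36,0,0,0,-0.08,5],[11,-64,20,0,0,-0.14,5],[12.3,-72,60,0,0,-0.15,5],[12.3,-72,95,0,0,-0.15,5],[12.3,-72,106,0,0,-0.15,5],[12.3,-72,110,0,0,-0.15,5],[12.3,-72,113,0,0,-0.15,5],[12.3,-72,113,0,0,-0.15,5]]

```text
clock: 5.65
ee_pos: [0.4561, 0.2524, 0.1234]
ee_rot: [[0.966, 0.26, 0.001], [0.26, -0.966, 0.0], [0.001, -0.0, -1.0]]
force: [-0.0, 1.1, -0.8]
gripper_width: 0.0195
grasp_force: 30.0
```

Request:
send_rows:
  deltas:
    - [[0,0,1.5,0,0,0,5],[0,0,2.5,0,0,0,5],[0,0,3,0,0,0,5],[0,0,3,0,0,0,5]]

```text
clock: 6.15
ee_pos: [0.4558, 0.2524, 0.1197]
ee_rot: [[0.966, 0.26, -0.0], [0.26, -0.966, -0.0], [-0.0, 0.0, -1.0]]
force: [0.9, -0.1, -1.3]
gripper_width: 0.0201
grasp_force: 30.0
```

Request:
send_rows:
  deltas:
    - [[0,0,0.5,0,0,0,5],[0,0,1.0,0,0,0,5],[0,0,1.0,0,0,0,5]]

```text
clock: 6.52
ee_pos: [0.4558, 0.2524, 0.1189]
ee_rot: [[0.966, 0.26, 0.0], [0.26, -0.966, -0.0], [0.0, 0.0, -1.0]]
force: [-0.3, -0.3, 2.7]
gripper_width: 0.0198
grasp_force: 30.0
```

Request:
send_rows:
  deltas:
    - [[0,0,0,0,0,0,30],[0,0,0,0,0,0,60],[0,0,0,0,0,0,80],[0,0,-10,0,0,0,95],[0,0,-40,0,0,0,95],[0,0,-90,0,0,0,95],[0,0,-140,0,0,0,95],[0,0,-172,0,0,0,95]]

```text
clock: 7.52
ee_pos: [0.4558, 0.2524, 0.2938]
ee_rot: [[0.966, 0.26, 0.003], [0.26, -0.966, 0.001], [0.003, -0.0, -1.0]]
force: [-0.2, 0.4, 0.5]
gripper_width: 0.0929
grasp_force: 0.0
```

```bash
python3 - <<'E'
from h import *
i=imaging.camera_info("wrist"); im=imaging.capture("wrist"); cv2.imwrite("pics/w2.png",im)
print(*rect(blob(im,*HSV["orange"]),.036,i))
local([.5045,-.257,.292])
E
```

```text
[456.1374 252.4507] 15.106369018554688 [109.8663  69.6193]
tool yaw of x 15.066059638530213 shift mm [-86.2186 504.6936   3.972 ]
```

View pics/w2.png

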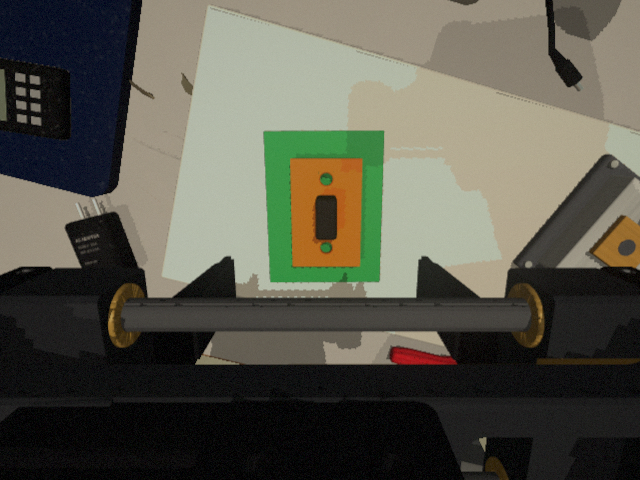

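The cover lies flat on the mat, centred at (326,212), well inside its edges. Next I'm passing over the lower half to measure its dowels.

Request:
send_rows:
  deltas:
    - [[-3,30,0,0,0,0.08,95],[-8,85,0,0,0,0.2,95],[-13,140,0,0,0,0.32,95],[-18,195,0,0,0,0.44,95],[-22,245,0,0,0,0.55,95],[-25,275,0,0,0,0.6,95],[-25.5,281.5,0,0,0,0.602,95],[-25.5,281.5,0,0,0,0.602,95]]

```text
clock: 8.57
ee_pos: [0.5042, -0.0258, 0.2909]
ee_rot: [[0.943, -0.332, -0.0], [-0.332, -0.943, 0.0], [-0.0, -0.0, -1.0]]
force: [-0.1, -0.5, 0.1]
gripper_width: 0.0948
grasp_force: 0.0
```

```bash
python3 - <<'E'
from h import *
i=imaging.camera_info("wrist"); im=imaging.capture("wrist"); cv2.imwrite("pics/w3.png",im)
cv2.imwrite("pics/w3c.png",cv2.resize(im[120:300,240:420],None,fx=3.3,fy=3.3,interpolation=cv2.INTER_CUBIC))
try: print("brass",*rect(blob(im,(10,80,50),(30,255,255),(270,120,380,290)),.066,i))
except Exception as e: print(e)
local([.5045,-.257,.292])
E
```

```text
brass [504.7032 -26.6077] -19.365203857421875 [44.6336 44.0839]
tool yaw of x -19.371495957060507 shift mm [ 77.194  218.3929  -1.1908]
```

View pics/w3c.png

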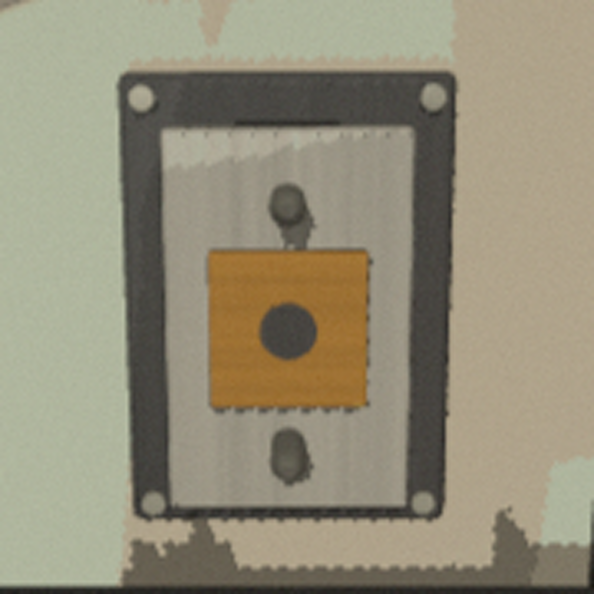

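The pad and both dowels are clear. The pad centre is at (504.7,-26.6) with yaw -19.4°. Next is the blue half.

Request:
send_rows:
  deltas:
    - [[10,28,0,0,0,-0.08,95],[27,78,0,0,0,-0.22,95],[45,128,0,0,0,-0.36,95],[62,176,0,0,0,-0.5,95],[74,210,0,0,0,-0.6,95],[77,218,0,0,0,-0.63,95],[77,218,0,0,0,-0.63,95],[77,218,0,0,0,-0.63,95]]

```text
clock: 9.62
ee_pos: [0.5046, -0.256, 0.2908]
ee_rot: [[0.958, 0.288, -0.0], [0.288, -0.958, 0.0], [-0.0, -0.0, -1.0]]
force: [0.3, -0.7, 0.0]
gripper_width: 0.0953
grasp_force: 0.0
```

```bash
python3 - <<'E'
from h import *
i=imaging.camera_info("wrist"); im=imaging.capture("wrist"); cv2.imwrite("pics/w4.png",im)
px=blob(im,*HSV["blue"],(200,80,450,300))
for z in(.046,.018): print(*rect(px,z,i))
c,a,s=rect(px,.046,i);local([c[0]/1e3,c[1]/1e3,.128])
E
```

```text
[ 506.8071 -258.0823] 16.754806518554688 [108.8683  68.9212]
[ 501.6359 -259.8437] 16.754812240600586 [117.9106  74.6456]
tool yaw of x 16.717707815461793 shift mm [  1.4953   2.5212 162.8758]
```

View pics/w4.png

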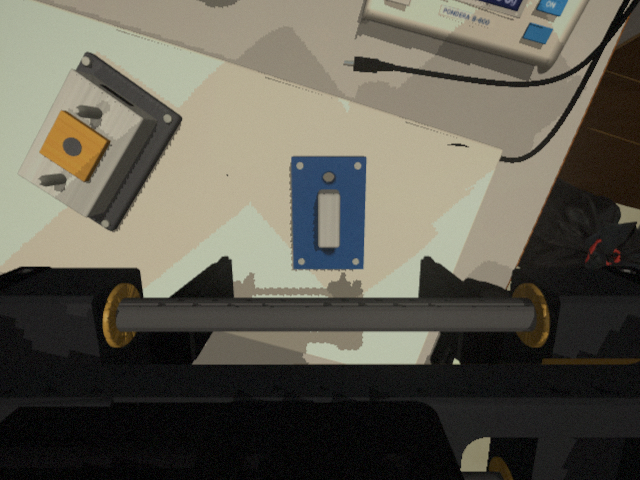

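The blue half is centred at (329,213) and is square to the tool. Descending on the rib.

Request:
send_rows:
  deltas:
    - [[1.5,2.5,40,0,0,0,95],[1.5,2.5,95,0,0,0,80],[1.5,2.5,135,0,0,0,65],[1.5,2.5,154,0,0,0,50],[1.5,2.5,160.5,0,0,0,40],[1.5,2.5,160.5,0,0,0,30],[1.5,2.5,160.5,0,0,0,28],[1.5,2.5,160.5,0,0,0,28]]

```text
clock: 10.68
ee_pos: [0.5068, -0.2594, 0.1311]
ee_rot: [[0.958, 0.287, 0.001], [0.287, -0.958, -0.001], [0.001, 0.001, -1.0]]
force: [-0.8, 1.0, 0.1]
gripper_width: 0.0313
grasp_force: 0.0
```

Request:
send_rows:
  deltas:
    - [[0,0,0,0,0,0,10],[0,0,0,0,0,0,5],[0,0,0,0,0,0,5],[0,0,0,0,0,0,5],[0,0,0,0,0,0,5]]

```text
clock: 11.3
ee_pos: [0.5065, -0.2591, 0.1306]
ee_rot: [[0.958, 0.287, -0.0], [0.287, -0.958, 0.0], [0.0, -0.0, -1.0]]
force: [-1.9, 2.6, 6.1]
gripper_width: 0.0199
grasp_force: 30.0
```

Request:
send_rows:
  deltas:
    - [[0,0,-8,0,0,0,5],[0,0,-35,0,0,0,5],[0,0,-70,0,0,0,5],[4,-14,-100,0,0,0.04,5],[15,-52,-110,0,0,0.15,5],[28,-97,-110,0,0,0.28,5],[41,-142,-110,0,0,0.4,5],[54,-187,-110,0,0,0.53,5]]

```text
clock: 12.3
ee_pos: [0.5044, -0.0633, 0.2405]
ee_rot: [[0.97, -0.241, 0.0], [-0.241, -0.97, -0.0], [0.0, 0.0, -1.0]]
force: [-0.1, 0.0, -3.8]
gripper_width: 0.0195
grasp_force: 30.0
```

Request:
send_rows:
  deltas:
    - [[0,0,0,0,0,0,5],[0,0,0,0,0,0,5]]

```text
clock: 12.55
ee_pos: [0.5048, -0.0648, 0.2404]
ee_rot: [[0.972, -0.235, 0.0], [-0.235, -0.972, -0.0], [0.0, 0.0, -1.0]]
force: [0.2, 0.7, -3.9]
gripper_width: 0.0198
grasp_force: 30.0
```

```bash
python3 - <<'E'
from h import *
i=imaging.camera_info("wrist"); im=imaging.capture("wrist"); s=telemetry.get_state()
c,a,_=rect(blob(im,*HSV["blue"],(200,80,450,300)),s["ee_pos"][2]-.1126+.028,i)
p=np.array([*c/1e3,s["ee_pos"][2]]);print(c,a,_); local(p); local([.5042,-.0264,s["ee_pos"][2]])
E
```

```text
[532.1073 -71.0024] 76.4348373413086 [69.3769 56.8064]
tool yaw of x -13.670362347593144 shift mm [27.8629 -0.8597  0.0101]
tool yaw of x -13.670362347593144 shift mm [ -9.7949 -37.603   -0.0147]
```

Request:
send_rows:
  deltas:
    - [[-5,-19,0,0,0,0.05,5],[-9,-34,5,0,0,0.095,5],[-10,-37.2,20,0,0,0.0995,5],[-10,-37.2,33,0,0,0.0995,5],[-10,-37.2,38,0,0,0.0995,5],[-10,-37.2,40,0,0,0.0995,5],[-10,-37.2,40,0,0,0.0995,5],[-10,-37.2,40,0,0,0.0995,5]]

```text
clock: 13.6
ee_pos: [0.5039, -0.0262, 0.2005]
ee_rot: [[0.943, -0.332, 0.001], [-0.332, -0.943, -0.0], [0.001, -0.0, -1.0]]
force: [-0.1, 0.2, -3.9]
gripper_width: 0.0197
grasp_force: 30.0
```

```bash
python3 - <<'E'
from h import *
s=telemetry.get_state();local([.5038,-.0267,.2004]);print(s["force"],s["moment"])
E
```

```text
tool yaw of x -19.407536641357442 shift mm [0.0548 0.4848 0.1309]
[-0.0532  0.225  -3.8579] [-0.0404  0.0552 -0.0678]
```

Request:
send_rows:
  deltas:
    - [[0,0.4,2,0,0,0,5],[0,0.4,4,0,0,0,5],[0,0.4,6,0,0,0,5],[0,0.4,8,0,0,0,5],[0,0.4,8,0,0,0,5]]

```text
clock: 14.22
ee_pos: [0.5036, -0.0265, 0.192]
ee_rot: [[0.943, -0.332, -0.0], [-0.332, -0.943, -0.0], [-0.0, 0.0, -1.0]]
force: [0.2, 0.3, -3.6]
gripper_width: 0.0199
grasp_force: 30.0
```

Request:
send_rows:
  deltas:
    - [[0,0,2,0,0,0,5],[0,0,4,0,0,0,5],[0,0,4,0,0,0,5]]

```text
clock: 14.6
ee_pos: [0.5036, -0.0265, 0.1881]
ee_rot: [[0.943, -0.332, -0.0], [-0.332, -0.943, -0.0], [-0.0, 0.0, -1.0]]
force: [-0.4, 0.4, -3.6]
gripper_width: 0.0196
grasp_force: 30.0
```

The dowels are in the holes with no side force, so I'm continuing down.

Request:
send_rows:
  deltas:
    - [[0,0,2,0,0,0,5],[0,0,4,0,0,0,5],[0,0,6,0,0,0,5],[0,0,8,0,0,0,5],[0,0,10,0,0,0,5],[0,0,11,0,0,0,5],[0,0,11,0,0,0,5]]

```text
clock: 15.48
ee_pos: [0.5037, -0.0265, 0.1775]
ee_rot: [[0.943, -0.332, 0.0], [-0.332, -0.943, -0.0], [0.0, 0.0, -1.0]]
force: [-2.0, -0.3, 3.7]
gripper_width: 0.02
grasp_force: 30.0
```

Request:
send_rows:
  deltas:
    - [[0,0,1.5,0,0,0,5],[0,0,3,0,0,0,5],[0,0,4.5,0,0,0,5],[0,0,6,0,0,0,5],[0,0,6,0,0,0,5]]

```text
clock: 16.1
ee_pos: [0.5037, -0.0265, 0.1713]
ee_rot: [[0.943, -0.332, 0.0], [-0.332, -0.943, -0.0], [0.0, 0.0, -1.0]]
force: [-2.1, 0.3, 6.7]
gripper_width: 0.0196
grasp_force: 30.0
```

Request:
send_rows:
  deltas:
    - [[0,0,0.5,0,0,0,5],[0,0,1,0,0,0,5],[0,0,1,0,0,0,5],[0,0,1,0,0,0,5]]

```text
clock: 16.6
ee_pos: [0.5037, -0.0265, 0.1706]
ee_rot: [[0.943, -0.332, 0.0], [-0.332, -0.943, -0.0], [0.0, 0.0, -1.0]]
force: [-4.1, 0.3, 10.9]
gripper_width: 0.0199
grasp_force: 30.0
```

Force is climbing faster, so the halves are meeting. I'm pressing a little more to reach 15–20 N.

Request:
send_rows:
  deltas:
    - [[0,0,0.3,0,0,0,5],[0,0,0.5,0,0,0,5],[0,0,0.5,0,0,0,5],[0,0,0.5,0,0,0,5]]

```text
clock: 17.1
ee_pos: [0.5036, -0.0265, 0.1706]
ee_rot: [[0.943, -0.332, 0.001], [-0.332, -0.943, -0.0], [0.001, 0.0, -1.0]]
force: [-5.5, 1.2, 17.3]
gripper_width: 0.0196
grasp_force: 30.0
```

```bash
python3 - <<'E'
from h import *
im=imaging.capture("scene"); cv2.imwrite("pics/s2.png",im[130:380,180:500].repeat(2,0).repeat(2,1))
s=telemetry.get_state();print(s["clock"],s["ee_pos"],s["force"],s["moment"])
E
```

```text
17.15 [ 0.5036 -0.0265  0.1706] [-5.3818 -0.2135 18.0481] [0.1583 1.0466 0.0277]
```

View pics/s2.png

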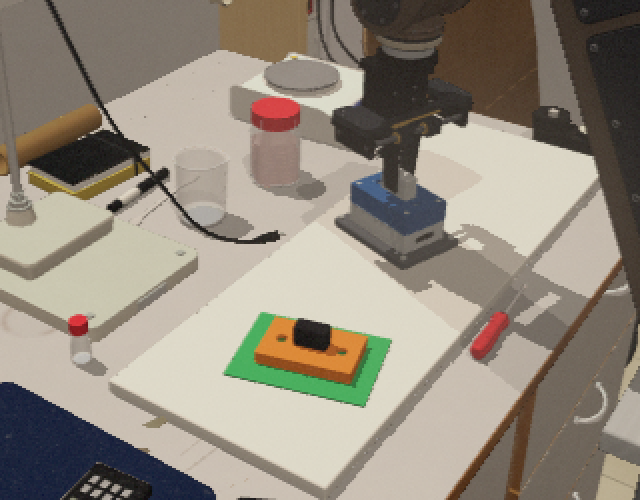

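The blue half sits flush on the lower half at crop (398,215) with no gap. The cover is flat on the mat at (312,348), and the jar, beaker and vial are untouched.

```bash
python3 -c "
from rig import workorder; print(workorder.close_job())"
```

```text
the job is handed in; nothing more can be done
None
```

The mould is closed and the job handed in at about 17 s: the cover lies flat on the mat, the jar, beaker and vial stand where they were, and the gripper still holds the rib, pressing down with about 18 N; no verdict came back.

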